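Unscrew the grille nut of a desk fan of unknown thread hand

ROBOT

A 6-joint arm with a two-finger parallel gripper is mounted at the origin on the work surface. World frame = base frame: x ahead of the robot, y to its left, z up, the work surface at z = 0. Lengths are in m, angles in degrees, forces in N, time in s.
With the tool pointing down it reaches from about 0.325 to 0.775 m from the base axis. Payload 9.3 kg.
Tool frame: the origin (TCP) lies midway between the tips of the shut fingers; the grasp point (between the pads) lies 19 mm behind it; z points along the fingers, y is the direction in which the jaws open and shut (so a half turn about z gives the same grasp; the last joint's range is limited). The gripper opens to 85 mm and grips with 20 to 120 N. Pads are 22 mm wide; open, the fingers measure 114 mm over their backs; the gripper's body (76 mm by 85 mm) begins 54 mm behind the grasp point. The pads swing forward as they close: fully open they stand 13 mm farther back than shut.
Start: joints at [-71.883, 14.817, 1.232, 76.415, 0, 81.257], TCP at [0.248, -0.491, 0.231] pointing down, gripper open.
Joint ranges: [-174.27, 174.27], [-52.1, 104.24], [-59.71, 78.15], [-110.17, 111.67], [-87.03, 83.33], [-180, 180]. Speed limits (degrees/s): [127.2, 127.2, 159.86, 180, 180, 180].

INTERFACE

Orientations are given as [roll, pitch, yaw] about the fixed x, y, z axes, in that order (R = Rz(yaw) Ry(pitch) Rx(roll)).
In Python, from plant import arm gives the robot as it stands.
- The arm moves only by the tool step_arm, never from a script. Its argument "deltas" is a list that holds one entry, the list of rows, each a list of 7 numbers: the finger opening in mm, from 0 to 85.4, then the shift along the tool's x, y, z in mm, then the turn, a rotation vector about the tool's x, y, z in degrees. In form: [[[hand, tx, ty, tz, ax, ay, az], ...]]. A call has 1 to 20 rows; each row is the pose to reach, as a shift and turn from the pose commanded when the call began, along the tool's axes at that moment; what a row does not reach only later rows make up. A row lasts 1/8 s, in which the tool goes at most 62.5 mm and 10.7 degrees, less where a joint would pass 70% of its speed; a pose out of reach is approached as far as the arm can. A call with a gripper value outside its range is refused whole. The fingers move at their own pace and stop on an object; the grip force is fixed at half the most. Time passes only in rows, so rows that repeat a pose let the fingers close. It gives the time, the measured TCP pose, the force and the opening at its end, in the units of the state.
- arm.sense(): the state, without advancing time (a new reading comes with each control period).
- arm.snapshot(name): name is "side" or "top"; returns a dict with "image" (384x512x3 uint8, red, green, blue), "range_z" (384x512 float32, m along the optical axis (not along the pixel's ray), 0 where there is no reading), "vfov" (degrees; the focal length in pixels is half the picture's height over the tangent of half this angle, whatever the lens; pixels are square), "cx", "cy" (the principal point, pixels), "camera_from_world" (4x4, takes a point from world to camera coordinates). Camera axes: x right, y up, looking along -z (the intrinsics and any distortion apply to the point x, -y, -z); pixel columns grow to the right and rows downward; lengths in m; the calibration is good to about 2 mm. A picture is of the moment at which its call begins.
- arm.job_done(): hands the job in, once; it reports no verdict.
The state is a dict: "clock": time; "qpos": joint angles; "dq": joint speeds; "joint_torque": joint torques, N m; "tool_pos": TCP position; "eef_rot": TCP orientation; "contact_force": force on the tool from outside, world axes, zero at the start; "wrist_torque": the same for the moment, N m; "grip_width": opening from 0.0 (shut) to 1.0 (fully open).
Only numpy, scipy, OpenCV 4.12 (cv2) and the standard library are available. Lean on these libraries where they do the work, as an engineer would, in place of code of your own. Each camera call takes 0.05 s, during which the arm holds its last target. There are 200 camera calls.

TASK

The desk fan is being stripped for cleaning: its front grille and blade are already off, its head points straight up, and only the ring nut around the motor shaft still clamps the rear grille. Nobody remembers whether this nut has a right-hand or a left-hand thread, so find out by trying, screw it loose whichever way it gives (about a quarter of a turn does it), and lift it straight up off the shaft without dropping it and without pushing the other things on the desk about. Finish while still holding the nut in the air, level, right above the shaft and well clear of its end.

Things in the scene. Friction and masses are not known exactly. Their poses are not given: they have to be found in the camera images.
- nut_mid (a point): Centre (half-way up, on the axis) of the grey plastic ring nut around the shaft: twelve-sided, 56 mm across flats, 58 mm over corners, 28 mm high, about 60 g, with a 38 mm hole for collar and shaft. z is its axis, up. Grip its sides from above, anywhere round it. It turns at its height (about 0.1 N m); when free it may spring up 2 mm. Its loosening direction differs from start to start, unseen.
- nut_seat (a point): Point on the shaft axis under the screwed-on nut, 14 mm below its centre, at the top of the flat hub of the rear grille. Tight way: the nut turns less than 10 degrees, then stops dead (turned on, the fingers slide round it). Loosening way: it comes free after about 50 degrees, best lifted at 65 to 115; at 120 to 130 it stops again. The hub is 64 mm across; beyond it, up to 90 mm from the axis, wires lie lower.
- shaft_tip (a point): Upper end of the steel motor shaft (8 mm thick) that stands upright on the fan's axis; the end is 45 mm above the centre of the screwed-on nut, 31 mm above its top face.
- fan: White desk-top fan, fixed: round base 200 mm across, yoke arms at its own +y and -y, motor housing and shallow wire rear grille, its rim 238 mm across, 149 mm above the desk. Origin on the shaft axis at desk height, z up; x: the nut's x points the same way at the start. The screwed-on nut spans 121 to 149 mm above the origin. Only the shaft rises above 155 mm.
- blade: Bystander, leave alone: grey five-blade fan wheel, about 210 mm across, 31 mm high, lying on the desk beside the fan. Origin under its centre.
- spinner: Bystander, leave alone: small grey dome-shaped spinner cap, 37 mm across, 22 mm high, on the desk in front of the fan. Origin under its centre.
- front_grille: Bystander, leave alone: round domed front wire grille with a white rim, 237 mm across, 38 mm high, lying on the desk. Origin under its centre.
- screwdriver: Bystander, leave alone: screwdriver, 170 mm long, lying beyond the fan. Origin under its middle.
- mug: Bystander, leave alone: white mug, 80 mm across, 92 mm high, with a handle. Origin under its centre.
- stapler: Bystander, leave alone: black stapler, 135 x 34 x 55 mm, beyond the fan. Origin under its centre.
Things that resemble listed ones, but are neither listed nor needed, are in the scene too. Leave any blue or red look-alike of the part that bears nut_mid alone.

How it is judged (in metres and radians):
On the way:
1. the nut has been screwed round by more than 43 degrees while still down on its collar (angle between the x axis of nut_mid and the x axis of fan, either way round above 0.75 rad and z of nut_mid in the frame of fan below 0.142 m and horizontal distance between nut_mid and shaft_tip below 0.008 m), for 0.05 s.
At the end, for the whole second after the job is handed in: The nut is held still between the fingers (more than 1 N), not touching the fan, within 20 degrees of level, its axis within 60 mm of the shaft's, its centre at least 24 mm above the end of the shaft (its underside 10 mm clear) (z of nut_mid in the frame of shaft_tip above 0.024 m and horizontal distance between nut_mid and shaft_tip below 0.06 m and angle between nut_mid's own z axis and vertical below 0.35 rad and contact force between the fingers and nut above 1 N and contact force between nut and fan below 0.05 N and linear speed of nut below 0.05 m/s); the arm keeps its last pose, push and grip.
It fails at once if one of the other things on the desk (fan blade wheel, spinner, front grille, screwdriver, mug, stapler) is pushed more than 30 mm (distance of any of blade, spinner, front_grille, screwdriver, mug, stapler from where it was at the start of the episode above 0.03 m).
It fails at once if the nut is dropped: it falls below its seat on the fan (z of nut_mid in the frame of fan below 0.1 m).
It also fails if it takes over 38 s, if anything falls off the work surface, if the arm or the gripper's body presses on something with over 40 N, if the wrist force passes 120 N, or if a joint passes its speed limit or range.

## Working session

There is one attempt and no reset: what is moved stays moved. The work goes in short steps, Python scripts to look and compute and a tool call to move; the robot and the scene stay as the last step left them, time stands still between calls to the robot, and variables do not carry over. Pictures are saved under pics/ and viewed, about 8 in all and at most 12, crops included, and the job is handed in when it is done.

Besides the shell and the picture viewer there is one more tool, called as a command line: name --argument value ..., lists and objects as JSON in quotes. step_arm: Moves the arm, as the interface text tells. Its arguments: {"type":"object","properties":{"deltas":{"type":"array"}},"required":["deltas"]}

```bash
mkdir -p pics; cat > h.py <<'E'
import numpy as np, cv2
from plant import arm
def snap(n,f):
    s=arm.snapshot(n); cv2.imwrite(f'pics/{f}.png',s['image'][:,:,::-1]); np.save(f'pics/{f}.npy',s,allow_pickle=True); return s
def load(f): return np.load(f'pics/{f}.npy',allow_pickle=True).item()
def pts(s):
    H,W=s['range_z'].shape; f=H/2/np.tan(np.radians(s['vfov'])/2)
    v,u=np.mgrid[:H,:W]; z=s['range_z']
    c=np.stack([(u-s['cx'])*z/f,-(v-s['cy'])*z/f,-z,np.ones_like(z)],-1)
    return (c@np.linalg.inv(s['camera_from_world']).T)[...,:3]
E
python3 - <<'E'
from h import *
for n in('top','side'):
    s=snap(n,n+'0'); print(n,s['vfov'],s['cx'],s['cy'],[k for k in s],np.linalg.inv(s['camera_from_world']).round(3).tolist())
a=cv2.imread('pics/top0.png');b=cv2.imread('pics/side0.png')
print(arm.sense())
E
```

```text
top 56.41005705014932 249.6153346535526 187.86872991550462 ['image', 'range_z', 'vfov', 'cx', 'cy', 'camera_from_world'] [[0.093, 0.969, -0.228, 0.327], [-0.996, 0.092, -0.015, -0.055], [0.007, 0.229, 0.973, 1.238], [0.0, 0.0, 0.0, 1.0]]
side 46.74330302756918 254.42845051036244 191.70215447308013 ['image', 'range_z', 'vfov', 'cx', 'cy', 'camera_from_world'] [[-0.787, 0.282, -0.549, -0.11], [-0.617, -0.374, 0.693, 0.817], [-0.01, 0.883, 0.468, 0.735], [0.0, 0.0, 0.0, 1.0]]
{'clock': 0.1, 'qpos': array([-7.18832934e+01,  1.48476542e+01,  1.19640667e+00,  7.64158078e+01,
        3.80385377e-04,  8.12569535e+01]), 'dq': array([ 0.07552286, -0.07096119,  0.17399117,  0.01880185, -0.0227316 ,
        0.05028354]), 'joint_torque': array([ 5.68701609e-03, -5.56690228e+01,  3.45073557e+01,  1.14996970e-02,
       -1.36743629e-04, -1.01156016e-05]), 'tool_pos': array([ 0.24842106, -0.49043865,  0.2307413 ]), 'eef_rot': array([-1.79933782e+02, -1.05685965e-02,  2.68597468e+01]), 'contact_force': array([ 0.25625136, -0.14881276, -0.42850298]), 'wrist_torque': array([ 0.01940991,  0.00390903, -0.00423793]), 'grip_width': 0.9989582570695172}
```

View pics/top0.png

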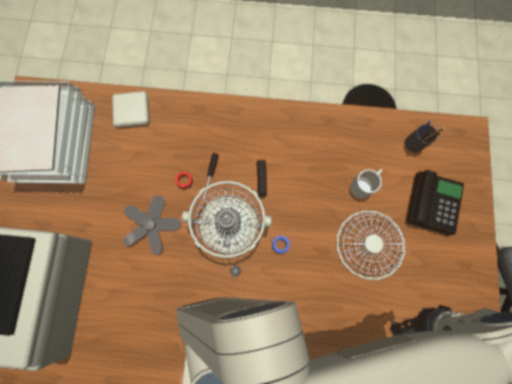

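View pics/side0.png

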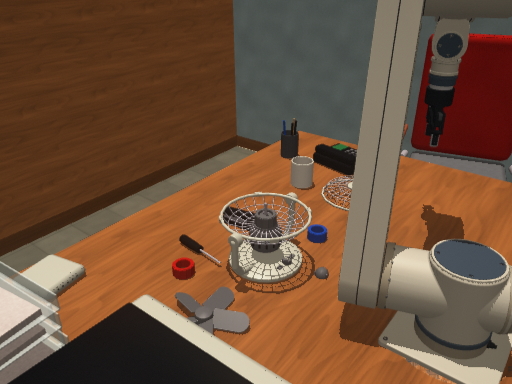

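Top: the fan is at about (228,220) with a grey nut at its centre. There is a red ring at (184,180) and a blue ring at (281,244), both decoys on the desk. Side: the fan's nut is at about (265,215). Only the grey ring around the shaft fits nut_mid. I'll confirm it in a crop and measure it.

```bash
python3 - <<'E'
from h import *
a=cv2.imread('pics/top0.png')[180:260,185:275];b=cv2.imread('pics/side0.png')[185:265,215:315]
cv2.imwrite('pics/crop0.png',np.hstack([cv2.resize(a,(405,360),interpolation=2),cv2.resize(b,(395,360),interpolation=2)]))
for n in('top0','side0'):
    s=load(n);P=pts(s);z=P[...,2]
    d=P[...,2]; print(n,'desk',[P[v,u].round(3).tolist() for u,v in ([(110,160),(300,140)] if n=='top0' else [(130,240),(380,215)])])
    box=np.zeros(z.shape,bool)
    if n=='top0': box[175:265,180:275]=1
    else: box[185:285,215:315]=1
    m=box&(s['range_z']>0)
    for lo,hi in((.14,.153),(.156,.2)):
        q=P[m&(z>lo)&(z<hi)]; print(lo,len(q),q.mean(0).round(3),q.min(0).round(3),q.max(0).round(3))
    # rim circle
    q=P[m&(z>.135)&(z<.16)]
    print('mid range',((q.min(0)+q.max(0))/2).round(4))
    c=np.median(q,0)[:2]
    c=((q.min(0)+q.max(0))/2)[:2]
    for _ in range(10):
        r=np.hypot(*(q[:,:2]-c).T); k=q[(r<.034)]; c=(k.min(0)+k.max(0))[:2]/2
    print('nut',c,len(k),k.min(0),k.max(0))
    vv,uu=np.where(m&(z>.156)&(z<.21)); print([(u,v,P[v,u].round(3).tolist()) for u,v in zip(uu,vv)][:12])
E
```

```text
top0 desk [[0.672, 0.474, 0.002], [0.814, -0.204, 0.002]]
0.14 954 [0.481 0.024 0.148] [ 0.366 -0.111  0.14 ] [0.6   0.16  0.153]
0.156 13 [0.488 0.031 0.169] [ 0.477 -0.101  0.156] [0.556 0.149 0.181]
mid range [0.483  0.0231 0.1467]
nut [0.48278347 0.02424579] 240 [ 0.45490694 -0.00369535  0.13544425] [0.51066001 0.05218694 0.15793159]
[(np.int64(199), np.int64(191), [0.556, 0.116, 0.156]), (np.int64(185), np.int64(215), [0.478, 0.149, 0.156]), (np.int64(225), np.int64(215), [0.486, 0.026, 0.181]), (np.int64(226), np.int64(215), [0.486, 0.023, 0.181]), (np.int64(225), np.int64(216), [0.483, 0.026, 0.181]), (np.int64(226), np.int64(216), [0.483, 0.023, 0.178]), (np.int64(227), np.int64(216), [0.485, 0.021, 0.169]), (np.int64(225), np.int64(217), [0.48, 0.025, 0.18]), (np.int64(226), np.int64(217), [0.48, 0.023, 0.177]), (np.int64(227), np.int64(217), [0.482, 0.021, 0.165]), (np.int64(226), np.int64(218), [0.479, 0.023, 0.164]), (np.int64(226), np.int64(219), [0.477, 0.023, 0.158])]
side0 desk [[0.857, 0.189, -0.001], [0.158, 0.087, 0.29]]
0.14 1045 [0.474 0.037 0.147] [ 0.362 -0.112
[... 190 characters left out ...]
.13503073] [0.51076906 0.05781555 0.15936471]
[(np.int64(265), np.int64(202), [0.485, 0.022, 0.179]), (np.int64(264), np.int64(203), [0.485, 0.026, 0.178]), (np.int64(265), np.int64(203), [0.48, 0.028, 0.18]), (np.int64(266), np.int64(203), [0.478, 0.027, 0.181]), (np.int64(264), np.int64(204), [0.482, 0.03, 0.178]), (np.int64(265), np.int64(204), [0.479, 0.03, 0.179]), (np.int64(266), np.int64(204), [0.478, 0.027, 0.177]), (np.int64(264), np.int64(205), [0.482, 0.03, 0.175]), (np.int64(265), np.int64(205), [0.479, 0.029, 0.175]), (np.int64(266), np.int64(205), [0.476, 0.03, 0.177]), (np.int64(264), np.int64(206), [0.486, 0.025, 0.168]), (np.int64(265), np.int64(206), [0.478, 0.031, 0.173])]
```

View pics/crop0.png

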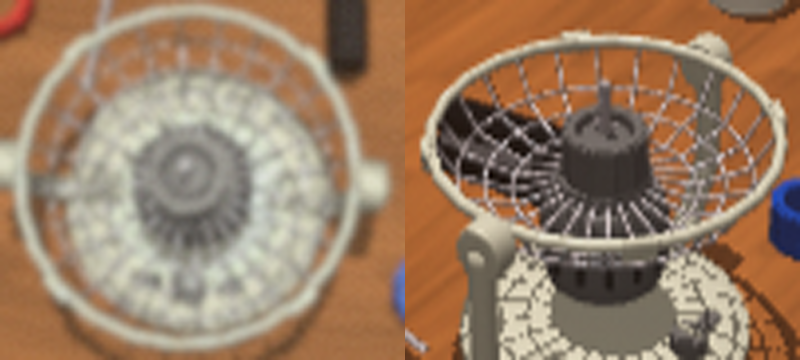

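The crop confirms it: a grey twelve-sided nut on the fan's hub with the steel shaft rising out of it. The axis is at (0.481, 0.026) and the tip at z = 0.181, which matches the sizes given. Fan yaw is about 2°. Next I move above it with joint 6 near mid-range.

step_arm --deltas '[[[85, 441, -355, -10, 0, 0, -125], [85, 441, -355, -10, 0, 0, -125], [85, 441, -355, -10, 0, 0, -125], [85, 441, -355, -10, 0, 0, -125], [85, 441, -355, -10, 0, 0, -125], [85, 441, -355, -10, 0, 0, -125], [85, 441, -355, -10, 0, 0, -125], [85, 441, -355, -10, 0, 0, -125], [85, 441, -355, -10, 0, 0, -125], [85, 441, -355, -10, 0, 0, -125], [85, 441, -355, -10, 0, 0, -125], [85, 441, -355, -10, 0, 0, -125], [85, 441, -355, -10, 0, 0, -125], [85, 441, -355, -10, 0, 0, -125], [85, 441, -355, -10, 0, 0, -125], [85, 441, -355, -10, 0, 0, -125]]]'

```text
clock: 2.1
tool_pos: [0.4815, 0.0252, 0.2413]
eef_rot: [180.0, 0.0, 151.8]
contact_force: [-0.0, 1.0, -0.7]
grip_width: 0.992
```

step_arm --deltas '[[[85, 0, 0, 40, 0, 0, 0], [85, 0, 0, 75, 0, 0, 0], [85, 0, 0, 100, 0, 0, 0], [85, 0, 0, 112, 0, 0, 0], [85, 0, 0, 120, 0, 0, 0], [85, 0, 0, 120, 0, 0, 0]]]'

```text
clock: 2.85
tool_pos: [0.4817, 0.0253, 0.1215]
eef_rot: [180.0, 0.0, 151.9]
contact_force: [0.1, -0.6, 0.3]
grip_width: 0.994
```

```bash
python3 - <<'E'
from h import *
s=snap('side','side1'); a=s['image'][150:270,205:325,::-1]
cv2.imwrite('pics/crop1.png',cv2.resize(a,(600,600),interpolation=2))
q=arm.sense(); print(q['qpos'],q['tool_pos'],q['contact_force'],q['wrist_torque'])
E
```

```text
[-6.97900472e+00  1.17574121e+01 -1.95083822e+01  5.86913341e+01
  2.60338795e-04  2.11661695e+01] [0.48187433 0.02523789 0.1218146 ] [0.36854878 0.37754715 0.04063122] [-0.00249598 -0.02981288 -0.050621  ]
```

View pics/crop1.png

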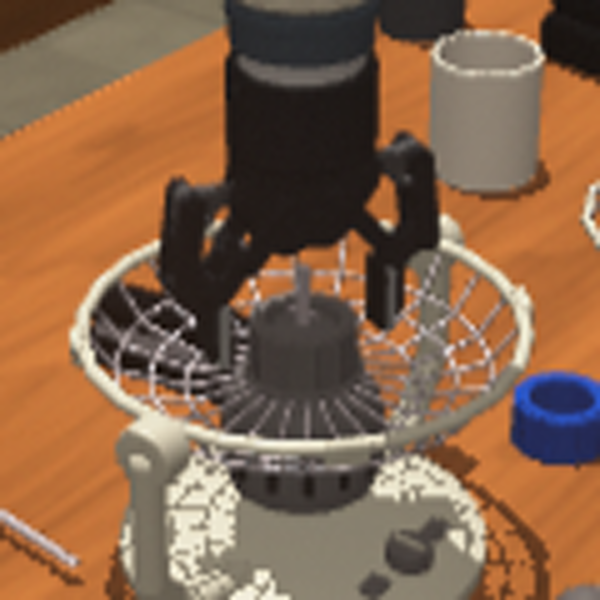

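The fingers straddle the nut (nut at (303,340), fingers at about (215,330) and (385,290)), so I close.

step_arm --deltas '[[[50, 0, 0, 0, 0, 0, 0], [50, 0, 0, 0, 0, 0, 0], [50, 0, 0, 0, 0, 0, 0], [50, 0, 0, 0, 0, 0, 0], [50, 0, 0, 0, 0, 0, 0], [50, 0, 0, 0, 0, 0, 0]]]'

```text
clock: 3.65
tool_pos: [0.4818, 0.0251, 0.1218]
eef_rot: [-180.0, 0.1, 151.8]
contact_force: [-1.7, -1.2, 6.1]
grip_width: 0.64
```

```bash
python3 -c "
from plant import arm
q=arm.sense(); print(q['tool_pos'],q['eef_rot'],q['contact_force'],q['wrist_torque'],q['grip_width']*85.4)"
```

```text
[0.48176343 0.0250686  0.12184634] [-1.79998304e+02  5.99969930e-02  1.51847647e+02] [-1.7088678  -1.23113833  6.09516706] [-0.34258289  0.33018253 -0.08122737] 54.657464628838774
```

step_arm --deltas '[[[40, 0, 0, 0, 0, 0, 0], [40, 0, 0, 0, 0, 0, -5], [40, 0, 0, 0, 0, 0, -10], [40, 0, 0, 0, 0, 0, -15], [40, 0, 0, 0, 0, 0, -18], [40, 0, 0, 0, 0, 0, -18]]]'

```text
clock: 4.4
tool_pos: [0.4785, 0.0259, 0.1212]
eef_rot: [180.0, -0.3, 169.8]
contact_force: [-13.9, 3.1, 11.5]
grip_width: 0.642
```

```bash
python3 -c "
from plant import arm
q=arm.sense(); print(q['tool_pos'],q['eef_rot'],q['contact_force'],q['wrist_torque'],q['grip_width']*85.4)"
```

```text
[0.47852524 0.02593671 0.1212175 ] [179.96389416  -0.30430887 169.83785616] [-13.85236238   3.09297124  11.53904725] [0.54710257 2.79387692 0.03141343] 54.792263375792004
```

step_arm --deltas '[[[40, 0, 0, 0, 0, 0, -6], [40, 0, 0, 0, 0, 0, -12]]]'

```text
clock: 4.65
tool_pos: [0.4812, 0.0268, 0.1214]
eef_rot: [179.8, 0.0, -178.0]
contact_force: [12.8, 9.7, -5.2]
grip_width: 0.644
```

```bash
python3 - <<'E'
from h import *
q=arm.sense(); print(q['tool_pos'],q['eef_rot'],q['contact_force'],q['wrist_torque'],q['joint_torque'],q['grip_width']*85.4)
s=snap('side','side2'); a=s['image'][175:245,230:300,::-1]
cv2.imwrite('pics/crop2.png',cv2.resize(a,(600,600),interpolation=2))
E
```

```text
[0.48120359 0.02675405 0.12135378] [ 1.79776977e+02  1.40695313e-02 -1.78047630e+02] [12.75986331  9.74150685 -5.21191866] [ 2.18666681 -2.24389246 -0.92522095] [ -3.06216471 -47.0686698   32.02200651   0.87315828  -3.14686976
  -0.27076992] 54.99548064560243
```

View pics/crop2.png

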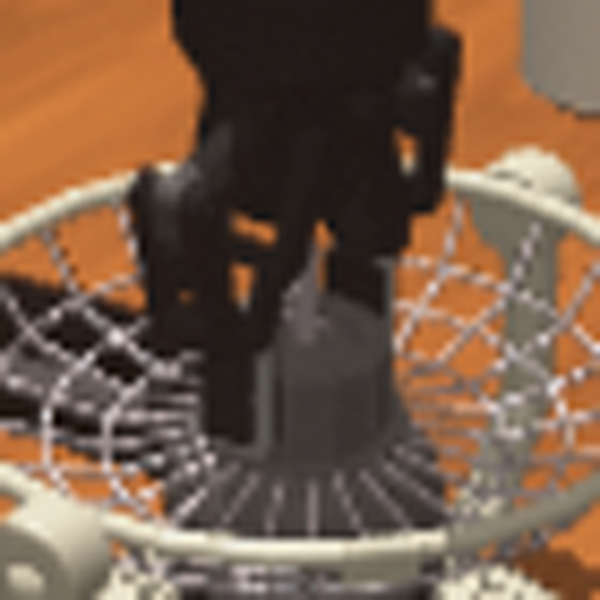

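The opening creeps up, the TCP jumps and the moment about z is −0.9 N m, which suggests the fingers are slipping on a nut at its stop. I'll try the other way and compare.

step_arm --deltas '[[[40, 0, 0, 0, 0, 0, 5], [40, 0, 0, 0, 0, 0, 10], [40, 0, 0, 0, 0, 0, 15], [40, 0, 0, 0, 0, 0, 20]]]'

```text
clock: 5.2
tool_pos: [0.4817, 0.0249, 0.1218]
eef_rot: [-180.0, 0.1, 161.7]
contact_force: [-0.7, -3.5, 5.1]
grip_width: 0.643
```

```bash
python3 -c "
from plant import arm
q=arm.sense(); print(q['tool_pos'],q['eef_rot'],q['contact_force'],q['wrist_torque'],q['grip_width']*85.4)"
```

```text
[0.48170502 0.02486115 0.12181317] [-1.79957422e+02  6.11225171e-02  1.61686154e+02] [-0.71084006 -3.53593767  5.13699709] [-0.61108426  0.46706833  0.00065517] 54.87067175630501
```

step_arm --deltas '[[[40, 0, 0, 0, 0, 0, 5], [40, 0, 0, 0, 0, 0, 10], [40, 0, 0, 0, 0, 0, 15]]]'

```text
clock: 5.58
tool_pos: [0.4819, 0.0251, 0.1219]
eef_rot: [180.0, 0.1, 146.7]
contact_force: [-0.2, -2.0, 5.3]
grip_width: 0.642
```

```bash
python3 -c "
from plant import arm
q=arm.sense(); print(q['tool_pos'],q['eef_rot'],q['contact_force'],q['wrist_torque'],q['grip_width']*85.4)"
```

```text
[0.48188205 0.02509175 0.12185593] [1.79990338e+02 7.19457120e-02 1.46695709e+02] [-0.22433955 -2.04164002  5.34040789] [-0.33764884  0.27781209  0.06949911] 54.816326790977435
```

Smooth now, with about 0.07 N m over 35°, so loosening is clockwise seen from above (left-hand thread). I turn 60° more.

step_arm --deltas '[[[40, 0, 0, 0, 0, 0, 7], [40, 0, 0, 0, 0, 0, 14], [40, 0, 0, 0, 0, 0, 21], [40, 0, 0, 0, 0, 0, 28], [40, 0, 0, 0, 0, 0, 35], [40, 0, 0, 0, 0, 0, 42], [40, 0, 0, 0, 0, 0, 49], [40, 0, 0, 0, 0, 0, 55], [40, 0, 0, 0, 0, 0, 60], [40, 0, 0, 0, 0, 0, 60]]]'

```text
clock: 6.82
tool_pos: [0.482, 0.0253, 0.1219]
eef_rot: [179.9, -0.0, 86.8]
contact_force: [0.2, -0.5, 5.7]
grip_width: 0.642
```

```bash
python3 -c "
from plant import arm
q=arm.sense(); print(q['tool_pos'],q['eef_rot'],q['contact_force'],q['wrist_torque'],q['grip_width']*85.4)"
```

```text
[0.48196613 0.02534482 0.12185796] [ 1.79924575e+02 -1.31173331e-02  8.67912764e+01] [ 0.20641042 -0.53640569  5.67471458] [ 0.04241694  0.17027899 -0.03786132] 54.83089883649223
```

Smooth throughout. A short lift first to check that the nut is free.

step_arm --deltas '[[[40, 0, 0, -2, 0, 0, 0], [40, 0, 0, -5, 0, 0, 0], [40, 0, 0, -8, 0, 0, 0], [40, 0, 0, -8, 0, 0, 0]]]'

```text
clock: 7.32
tool_pos: [0.4815, 0.0253, 0.1293]
eef_rot: [-180.0, -0.0, 86.9]
contact_force: [0.5, 0.4, -0.2]
grip_width: 0.643
```

step_arm --deltas '[[[40, 0, 0, -6, 0, 0, 0], [40, 0, 0, -14, 0, 0, 0], [40, 0, 0, -24, 0, 0, 0], [40, 0, 0, -36, 0, 0, 0], [40, 0, 0, -48, 0, 0, 0], [40, 0, 0, -60, 0, 0, 0], [40, 0, 0, -72, 0, 0, 0], [40, 0, 0, -82, 0, 0, 0], [40, 0, 0, -90, 0, 0, 0], [40, 0, 0, -92, 0, 0, 0], [40, 0, 0, -92, 0, 0, 0], [40, 0, 0, -92, 0, 0, 0]]]'

```text
clock: 8.82
tool_pos: [0.4814, 0.0253, 0.2209]
eef_rot: [-180.0, 0.0, 86.9]
contact_force: [-0.1, -0.0, -0.2]
grip_width: 0.642
```

```bash
python3 - <<'E'
from h import *
q=arm.sense(); print(q['tool_pos'],q['contact_force'],q['grip_width']*85.4)
s=snap('side','side3'); a=s['image'][130:270,205:325,::-1]
cv2.imwrite('pics/crop3.png',cv2.resize(a,(514,600),interpolation=2))
E
```

```text
[0.48137699 0.02529323 0.22092145] [-0.11791197 -0.00037232 -0.22035608] 54.8657100462038
```

View pics/crop3.png

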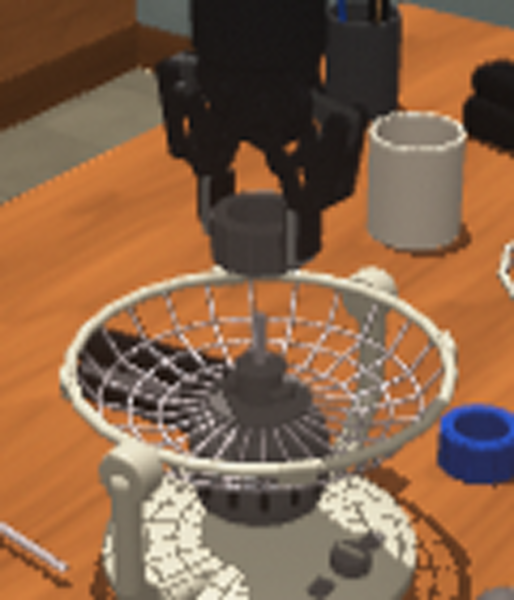

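The nut is held level in the fingers at (255,235), clear above the shaft tip at (258,315), and the collar is bare. I hand in.

```bash
python3 -c "
from plant import arm
print(arm.job_done())"
```

```text
the job is handed in; nothing more can be done
None
```

The ring nut is off the shaft and held in the gripper above the fan. I handed the job in at about 9 s on the robot's clock; the hand-in reported no verdict.

- **Finding the thread:** I gripped the nut from above and first tried counter-clockwise. After 30° the fingers were slipping on it: about 0.9 N m, uneven side forces and a jumping tool position. An earlier reading at 18° was ambiguous, with almost no moment about the axis.
- **Loosening:** Clockwise seen from above it turned smoothly at under 0.1 N m, so the thread is left-hand. I turned it back 95° that way, which I estimate left the nut about 85–95° past its starting angle. I did not measure its angle directly.
- **Lifting:** A short trial lift met almost no force, so I raised the nut about 99 mm in all.
- **Last checks:**
  - The opening stayed at about 55 mm, so the nut had not slipped out.
  - The outside force was about 0.2 N.
  - The final picture shows the nut level over the shaft, its underside roughly 39 mm clear of the tip by calculation.
  - Nothing near the fan looked moved in that picture. The blade, front grille, spinner and stapler were outside most or all of it, but the arm passed well above them.

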